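# Crack open the print-drying chamber

## Robot

A 7-joint arm with a two-finger parallel gripper is mounted at the origin on the work surface. World frame = base frame: x ahead of the robot, y to its left, z up, the work surface at z = 0. Lengths are in m, angles in rad, forces in N, time in s.
With the tool pointing down it reaches from about 0.35 to 0.9 m from the base axis. Payload 19.9 kg.
Tool frame: the origin (TCP) lies between the finger pads, 19 mm behind the fingertips; this is the grasp point; z points along the fingers, y is the line along which they close (so a half turn about z gives the same grasp; the last joint's range is limited). The gripper opens to 94 mm and grips with 3 to 60 N. Pads are 16 mm wide; open, the fingers measure 119 mm over their backs; the gripper's body (75 mm by 177 mm) begins 78 mm behind the grasp point.
Start: joints at [1.298, 0.417, -0.01, 1.614, 0.005, 1.111, -0.053], TCP at [0.144, -0.608, 0.224] pointing down, gripper open.
Joint ranges: [-2.81, 2.81], [-0.39, 2.02], [-1.27, 1.25], [0.06, 2.57], [-1.19, 4.33], [0.19, 2], [-2.82, 2.82]. Speed limits (rad/s): [1.89, 1.89, 2.39, 2.39, 3.01, 3.01, 3.01].

## Interface

Orientations are given as a 3x3 rotation matrix whose columns are the frame's x, y, z axes.
In Python, from rig import robot gives the robot as it stands. Calls block until the motion is done:
- robot.move_ptp(position, orientation): joint-space move of the TCP to a pose.
- robot.move_linear(position, velocity=0.15, frame=None, threshold=None): straight line of the TCP; frame=None keeps the orientation; velocity is the mean speed in m/s. With threshold (N) it stops when the force on the tool has changed by that much, and returns True; else False.
- robot.goto_joints(angles): joint-space move.
- robot.gripper_to(opening): finger opening in m; the grip force is fixed at half the most; returns when the fingers have stopped.
- robot.pause(seconds).
- robot.ik(position, orientation): joint angles nearest the present ones, or None.
- robot.get_state(): the state.
- robot.grab_frame(name): name is "scene" or "top" or "wrist"; returns the picture (480x640x3 uint8, red, green, blue); there is no depth.
- robot.camera_info(name): a dict with "fx", "fy", "cx", "cy" (pixels), "dist" ([k1, k2, p1, p2, k3] as OpenCV has them; the pictures are not rectified), "rvec" (rotation vector, rad) and "tvec" (3), from world to camera coordinates, as OpenCV has them. Camera axes: x right, y down, z forward; pixel columns grow to the right and rows downward; lengths in m; the calibration is good to about 2 mm. A picture is of the moment at which its call begins: read the wrist's pose just before it. camera_info takes no time and is no camera call; for the wrist camera it gives the pose at the moment of the call.
A pose or a line that the arm cannot do raises robot.PlanningError and nothing moves.
- robot.sign_off(): hands the job in; it is judged then, once.
The state is a dict: "time": time; "qpos": joint angles; "joint_vel": joint speeds; "effort": joint torques, N m; "ee_pos": TCP position; "tool_rot": TCP orientation; "force": force on the tool from outside, world axes, zero at the start; "moment": the same for the moment, N m; "opening": finger opening in m; "grasp_force": force on a finger pad.
Only numpy, scipy, OpenCV 4.12 (cv2) and the standard library are available. Lean on these libraries where they do the work, as an engineer would, in place of code of your own. Each camera call takes 0.05 s, during which the arm holds its last target. There are 200 camera calls.

## Task

Lift the steel canister off the lid of the print-drying chamber by its bail and set it down gently, upright and wholly on the round rubber mat beside the chamber. Then take the lid by its bar handle, pull until the sticky seal lets go and hold the lid just ajar, level and about 25 mm above closed, never letting it jump more than 60 mm up; finish while still holding it there by the handle. Leave everything else on the desk where it is.

Things in the scene. Friction and masses are not known exactly. Their poses are not given: they have to be found in the camera images.
- chamber: Grey open-topped metal box fixed to the desk, 200 (x) x 220 (y) x 90 mm high, covered by the lid, whose skirt reaches 28 mm down into it with 2 to 3 mm play; origin: centre of its underside, on the desk; z up; its -x side is the front, nearer the robot.
- lid: Loose lift-off lid, 0.4 kg: grey plate 200 x 220 x 12 mm covering the box, top 102 mm above the desk. Origin: centre of the plate's underside, 90 mm above the desk when closed, axes as the chamber's. Sticky seal: peak about 15 N straight up at the handle (weight included), 2 to 4 mm up, falling to nothing by 12 mm, where it tends to jump; from 18 mm on free, only the 4 N weight.
- lid_handle (a point): Middle of the lid's handle: a level square steel bar 12 x 12 mm, 84 mm long along the lid's x axis, over the lid's centre on two posts (60 mm clear between them), bar centre 35 mm above the plate's top (137 mm above the desk when closed). Pinch it from above, fingers closing along the lid's y.
- canister: Closed steel canister, 0.3 to 0.55 kg, 73 mm across, 76 mm high, with a rigid arched bail: a round bar 10 mm thick along its y axis, centre 108 mm above its underside, 52 mm clear between the uprights. Origin: centre of the underside; z up. At the start it stands on the lid, left (+y in the chamber's frame) of the handle, underside 102 mm above the desk.
- mat: Flat round black rubber mat, 140 mm across, 4 mm thick, fixed on the desk left or right of the chamber; origin: centre of its underside.
- card_tray: Grey open card tray, 150 x 120 x 28 mm, fixed on the desk at the side of the chamber where the mat is not; origin: centre of its underside. Not needed.
- mouse: Bystander, loose on the desk: black computer mouse, 100 x 58 x 32 mm; origin on its underside. Leave alone.
- pen: Bystander, loose on the desk: black ballpoint pen, 130 mm long, 9 mm thick; origin on its underside. Leave alone.
- tape_roll: Bystander, loose on the desk: white tape roll lying flat, 84 mm across, 30 mm high; origin on its underside. Leave alone.
- jar: Bystander, loose on the desk: small amber jar with black cap, 56 mm across, 60 mm high; origin on its underside. Leave alone.
- lotion: Bystander, loose on the desk: white lotion bottle, 44 mm across, 130 mm high; origin on its underside. Leave alone.
- brush: Bystander, loose on the desk: powder brush lying flat, 150 mm long; origin on its underside. Leave alone.
Things that resemble listed ones, but are neither listed nor needed, are in the scene too. Of the things shaped like the mat, the black one is meant.

How it is judged:
By the outcome, as a careful person would: the job done as asked, in the order asked, and still so for the second after the job is handed in, while the arm keeps its last pose, push and grip.
It also fails if it takes over 50 s, if anything falls off the work surface, if the arm or the gripper's body presses on something with over 40 N, if the wrist force passes 120 N, or if a joint passes its speed limit or range.

## Working session

There is one attempt and no reset: what is moved stays moved. The work goes in short steps, each a Python script; the robot and the scene stay as the last script left them, time stands still between calls to the robot, and variables do not carry over. Pictures are saved under pics/ and viewed, at most 10 in all, crops included, and the job is handed in when it is done.

```bash
ls; mkdir -p pics
python3 - <<'E'
from rig import robot
import cv2
for n in("scene","top"):
    cv2.imwrite(f"pics/{n}0.png",robot.grab_frame(n)[:,:,::-1]); c=robot.camera_info(n); print(n,c)
s=robot.get_state();print(s)
E
```

```text
pics
scene {'fx': 614.1065393789916, 'fy': 614.1065393789916, 'cx': 318.2468733509185, 'cy': 234.94028065405843, 'dist': array([-0.16719587,  0.        ,  0.        ,  0.        ,  0.        ]), 'rvec': array([ 1.95933025,  1.32674403, -0.59996346]), 'tvec': array([-0.27220249, -0.25123341,  1.89875715])}
top {'fx': 439.9057918761248, 'fy': 439.9057918761248, 'cx': 326.8975120646435, 'cy': 237.7573949112354, 'dist': array([-0.06138802,  0.        ,  0.        ,  0.        ,  0.        ]), 'rvec': array([ 2.14959108, -2.14923892,  0.11436916]), 'tvec': array([0.08110333, 0.5581378 , 0.97019843])}
{'time': 0.1, 'qpos': array([ 1.2975028 ,  0.41793234, -0.01030728,  1.6140971 ,  0.00469588,
        1.11069909, -0.05303709]), 'joint_vel': array([-0.00081722, -0.00265118, -0.00021759, -0.00121716, -0.00241568,
       -0.00156953, -0.0010154 ]), 'effort': array([ 2.71790370e-03, -8.52577114e+01,  6.40831925e-01, -4.26693714e+01,
       -4.88978962e-02,  1.63990661e-02,  3.66880226e-05]), 'ee_pos': array([ 0.14349952, -0.60798055,  0.22368364]), 'tool_rot': array([[ 9.73262156e-01,  2.29696899e-01, -3.33364993e-04],
       [ 2.29697127e-01, -9.73261581e-01,  1.06088670e-03],
       [-8.07689538e-05, -1.10909386e-03, -9.99999382e-01]]), 'force': array([ 0.18454828, -0.79772802,  0.47070965]), 'moment': array([-0.0030276 , -0.01752023, -0.02515269]), 'grasp_force': 0.0, 'opening': 0.09394679358209766}
```

View pics/scene0.png

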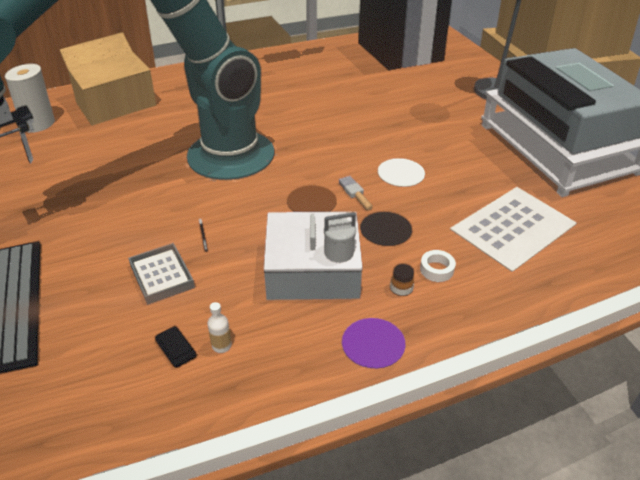

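View pics/top0.png

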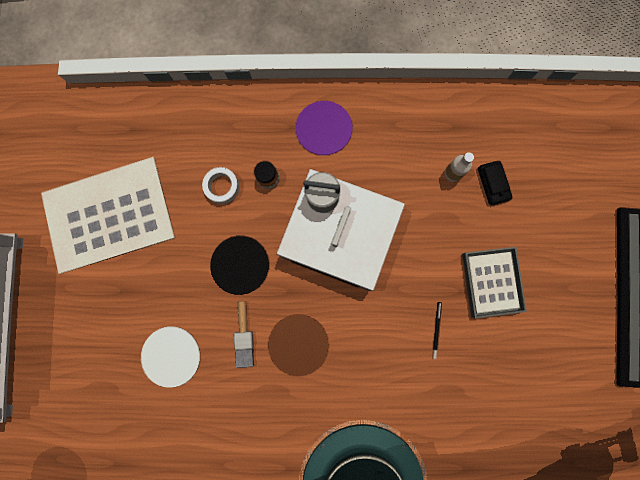

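The scene view shows the chamber at about (313,255), with the canister's bail at (340,218), the handle at (312,232) and the black mat at (386,228). In the top view the mat is at (240,265), the bail at (322,186) and the handle at (341,228). I'll enlarge both.

Run:
```python
import cv2
a=cv2.imread("pics/top0.png")[160:300,200:410]; cv2.imwrite("pics/top_c.png",cv2.resize(a,None,fx=3.8,fy=3.8,interpolation=cv2.INTER_CUBIC))
a=cv2.imread("pics/scene0.png")[200:305,255:420]; cv2.imwrite("pics/scene_c.png",cv2.resize(a,None,fx=4.8,fy=4.8,interpolation=cv2.INTER_CUBIC))
```

```text
(no output)
```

View pics/top_c.png

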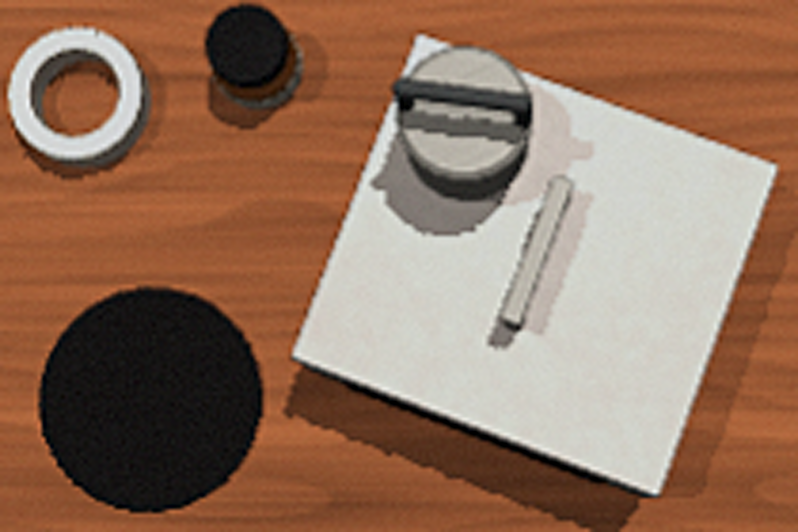

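View pics/scene_c.png

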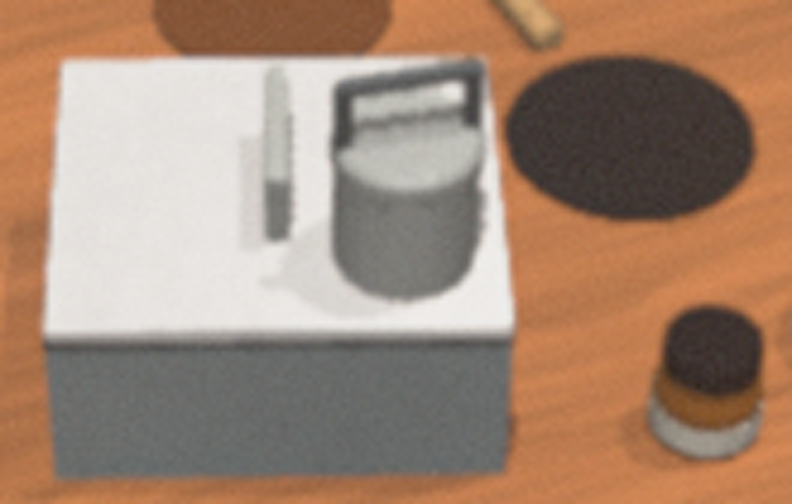

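Top crop: the bail bar runs (393,88)–(530,100), the handle top (560,180)–(512,322), and the mat centre is (151,399). Lid corners are (418,37), (777,165), (658,495) and (294,357). Scene crop: bail (340,86)–(482,68), handle top (277,70)–(277,183), mat centre (630,137), front lid corners (46,333) and (512,333).

```bash
cat > h.py <<'E'
import numpy as np, cv2
from rig import robot
def P(c): return np.c_[cv2.Rodrigues(c["rvec"])[0],c["tvec"]]
def norm(c,uv):
    K=np.array([[c["fx"],0,c["cx"]],[0,c["fy"],c["cy"]],[0,0,1]])
    return cv2.undistortPoints(np.array(uv,float).reshape(-1,1,2),K,c["dist"]).reshape(-1,2)
def tri(ca,a,cb,b):
    X=cv2.triangulatePoints(P(ca),P(cb),norm(ca,a).T,norm(cb,b).T); return (X[:3]/X[3]).T
def plane(c,uv,z):
    R,t=cv2.Rodrigues(c["rvec"])[0],c["tvec"]; n=norm(c,uv); o=-R.T@t
    d=np.c_[n,np.ones(len(n))]@R; return o+d*((z-o[2])/d[:,2])[:,None]
E
cat > m.py <<'E'
from h import *
np.set_printoptions(precision=4,suppress=True)
T=lambda p:(np.array(p)+.5)/3.8-.5+[200,160]
S=lambda p:(np.array(p)+.5)/4.8-.5+[255,200]
t,s=robot.camera_info("top"),robot.camera_info("scene")
print("tri bail mid, handle mid, mat, lid corner near tray? ")
print(tri(t,T([(462,94),(536,251),(151,399)]),s,S([(409,78),(277,127),(630,137)])))
print("lid corners top z.102",plane(t,T([(418,37),(777,165),(658,495),(294,357)]),.102))
print("lid scene",plane(s,S([(512,333),(46,333),(62,60),(490,60)]),.102))
print("mat",plane(t,T([(151,399)]),.004),plane(s,S([(630,137)]),.004))
print("handle top ends",plane(t,T([(560,180),(512,322)]),.143),plane(s,S([(277,183),(277,70)]),.143))
print("bail top",plane(t,T([(393,88),(530,100)]),.211),plane(s,S([(340,86),(482,68)]),.210))
E
python3 m.py
```

```text
tri bail mid, handle mid, mat, lid corner near tray? 
[[0.6388 0.0883 0.2118]
 [0.5698 0.0504 0.14  ]
 [0.4984 0.2877 0.0022]]
lid corners top z.102 [[ 0.7001  0.1179  0.102 ]
 [ 0.6249 -0.0861  0.102 ]
 [ 0.4393 -0.0165  0.102 ]
 [ 0.516   0.1862  0.102 ]]
lid scene [[ 0.7062  0.1134  0.102 ]
 [ 0.6259 -0.0881  0.102 ]
 [ 0.4369 -0.0178  0.102 ]
 [ 0.5187  0.1878  0.102 ]]
mat [[0.4985 0.2877 0.004 ]] [[0.5003 0.2861 0.004 ]]
handle top ends [[0.6084 0.0381 0.143 ]
 [0.5312 0.0641 0.143 ]] [[0.6108 0.0336 0.143 ]
 [0.5325 0.0643 0.143 ]]
bail top [[0.6425 0.124  0.211 ]
 [0.6361 0.0549 0.211 ]] [[0.6303 0.0569 0.21  ]
 [0.6423 0.1221 0.21  ]]
```

Both views agree: bail bar at about (0.639, 0.089, 0.21) with canister yaw about −7.5°, handle at (0.570, 0.050, 0.137) with lid yaw −20.5°, and mat at (0.499, 0.287). I'll move above the bail and check with the wrist camera.

```bash
cat >> h.py <<'E'
np.set_printoptions(precision=4,suppress=True)
def rot(yaw):  # fingers close along direction yaw, tool down
    y=np.array([np.cos(yaw),np.sin(yaw),0]); z=np.array([0,0,-1.]); return np.c_[np.cross(y,z),y,z]
def best(p,yaw):
    q0=robot.get_state()["qpos"]; c=[]
    for k in(0,np.pi):
        q=robot.ik(p,rot(yaw+k))
        if q is not None: c.append((abs(q[6]),k,q))
    return rot(yaw+min(c,key=lambda e:e[0])[1]), c
def st():
    s=robot.get_state(); print("t %.2f"%s["time"],"p",s["ee_pos"],"F",s["force"],"M",s["moment"],"open %.4f grip %.1f"%(s["opening"],s["grasp_force"])); return s
B=np.array([.6385,.0890,.210]); BY=np.radians(-7.5)
H=np.array([.5705,.0500,.137]); HY=np.radians(-20.5)
M=np.array([.4992,.2872,.004])
E
python3 - <<'E'
from h import *
for p,y in((B,BY),(M+[0,0,.112],BY),(H,HY+np.pi/2)):
    print([ (k,q) for _,k,q in best(p,y)[1]])
R,_=best(B+[0,0,.12],BY)
robot.move_ptp(B+[0,0,.12],R); st()
c=robot.camera_info("wrist"); cv2.imwrite("pics/w1.png",robot.grab_frame("wrist")[:,:,::-1])
X=np.array([B,B+[0,0,.005],H+[0,0,.006]]); K=np.array([[c["fx"],0,c["cx"]],[0,c["fy"],c["cy"]],[0,0,1]])
print("predicted px",cv2.projectPoints(X,c["rvec"],c["tvec"],K,c["dist"])[0][:,0])
E
```

```text
[(0, array([ 0.3907,  0.6031, -0.8431,  1.554 ,  0.472 ,  1.1989, -0.6698])), (3.141592653589793, array([ 0.5181,  0.7107, -1.086 ,  1.5499,  0.6469,  1.2785,  2.351 ]))]
[(0, array([ 0.0306,  0.589 , -0.8024,  1.811 ,  0.509 ,  0.9609, -1.1201])), (3.141592653589793, array([ 0.2037,  0.7281, -1.0861,  1.8061,  0.7333,  1.0752,  1.8532]))]
[(0, array([ 0.5167,  0.577 , -0.8728,  1.8037,  0.5172,  1.0068,  0.6495])), (3.141592653589793, array([ 0.331 ,  0.4925, -0.6074,  1.8095,  0.3394,  0.9452, -2.3509]))]
t 3.12 p [0.6386 0.0881 0.3298] F [-0.6605 -0.6202  0.1144] M [-0.0383 -0.0757 -0.01  ] open 0.0939 grip 0.0
predicted px [[322.5015 234.3673]
 [322.5118 236.3592]
 [252.895  264.711 ]]
```

View pics/w1.png

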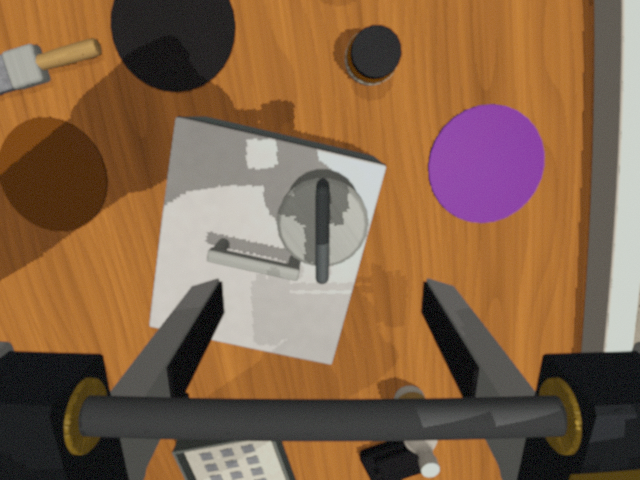

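The bail is centred at (322,231) against a prediction of (322.5,235), so it's aligned and about 2–3 mm further along +y. The handle at (254,263) matches its prediction. Grasp and lift the canister.

```bash
sed -i 's/^B=.*;/B=np.array([.6387,.0908,.210]);/' h.py
python3 - <<'E'
from h import *
robot.move_linear(B+[0,0,.03],.2)
robot.move_linear(B,.08); st()
robot.gripper_to(0.0); s=st()
p=s["ee_pos"]
robot.move_linear(p+[0,0,.02],.05); st()
robot.move_linear(p+[0,0,.09],.12); st()
cv2.imwrite("pics/s2.png",cv2.resize(robot.grab_frame("scene")[150:330,220:460,::-1],None,fx=3,fy=3))
E
```

```text
t 4.30 p [0.6387 0.0909 0.2099] F [-0.2528 -0.4196  0.0324] M [-0.0467 -0.0555 -0.0108] open 0.0938 grip 0.0
t 5.57 p [0.6387 0.0908 0.21  ] F [ 1.2023  0.4758 -0.7948] M [ 0.0393 -0.1704  0.004 ] open 0.0088 grip 30.0
t 6.12 p [0.6387 0.0907 0.23  ] F [-0.5532  0.645  -5.2943] M [-0.0541 -0.0915  0.0236] open 0.0086 grip 30.0
t 6.85 p [0.6385 0.0906 0.2992] F [ 0.1889 -0.2589 -5.5625] M [-0.0109 -0.0512 -0.0362] open 0.0092 grip 30.0
```

View pics/s2.png

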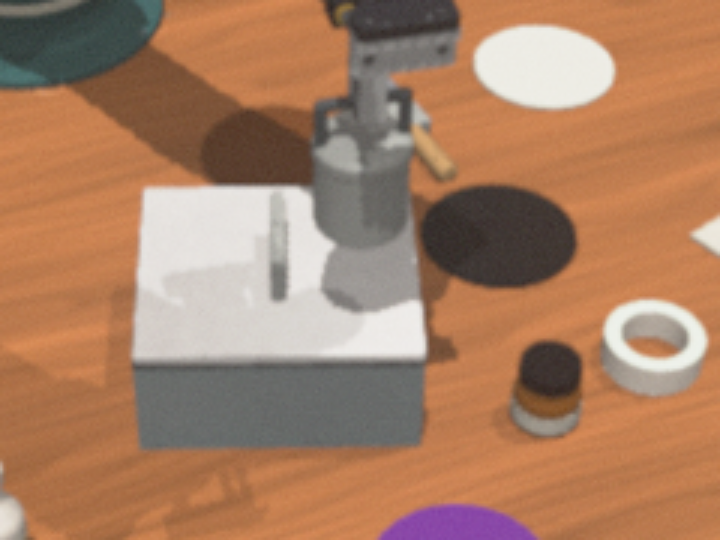

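The canister hangs upright from its bail (crop about (360,190)), clear of the lid. Carry it to the mat and lower it until contact.

Run:
```python
from h import *
robot.move_linear([M[0],M[1],.285],.15); robot.pause(.3)
robot.move_linear([M[0],M[1],.135],.12); robot.pause(.4); st()
print(robot.move_linear([M[0],M[1],.105],.02,threshold=2.5)); s=st()
robot.pause(.3); st()
cv2.imwrite("pics/s3.png",cv2.resize(robot.grab_frame("scene")[150:330,280:520,::-1],None,fx=3,fy=3))
```

```text
t 10.76 p [0.4993 0.2872 0.1351] F [ 0.4592 -0.5004 -5.6718] M [-0.0063 -0.0613 -0.0146] open 0.0090 grip 30.0
True
t 11.82 p [0.4987 0.2874 0.1118] F [-3.0474 -0.6003  6.3575] M [ 0.0451  0.6702 -0.044 ] open 0.0091 grip 30.0
t 12.12 p [0.4987 0.2874 0.1118] F [-2.756   1.3927  7.417 ] M [ 0.0011  0.5884 -0.053 ] open 0.0089 grip 30.0
```

View pics/s3.png

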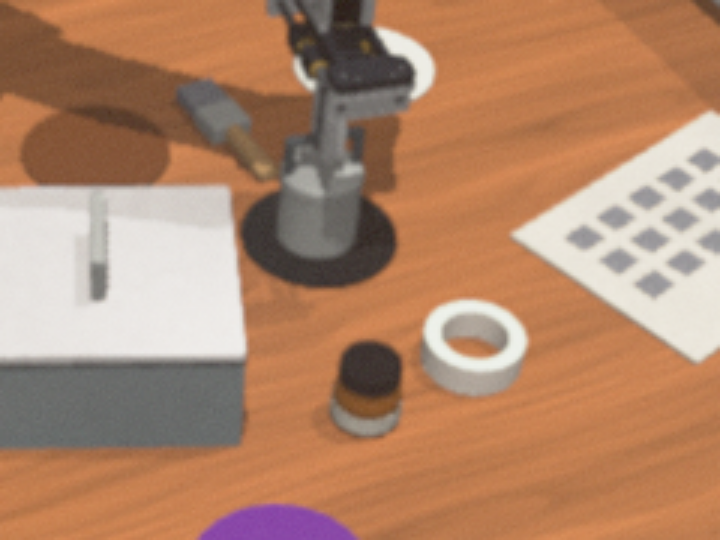

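The canister stands upright in the middle of the mat (crop about (320,235)) with contact at the expected height of 0.112. Release it, retreat and go over the handle, checking with the wrist camera.

Run:
```python
from h import *
robot.gripper_to(0.05); p=st()["ee_pos"]
robot.move_linear([p[0],p[1],.15],.05); robot.move_linear([p[0],p[1],.25],.15)
R,_=best(H+[0,0,.12],HY+np.pi/2)
robot.move_ptp(H+[0,0,.12],R); st()
c=robot.camera_info("wrist"); cv2.imwrite("pics/w4.png",robot.grab_frame("wrist")[:,:,::-1])
ax=np.array([np.cos(HY),np.sin(HY),0])*.042
T=H+[0,0,.006]; X=np.array([T,T-ax,T+ax]); K=np.array([[c["fx"],0,c["cx"]],[0,c["fy"],c["cy"]],[0,0,1]])
print("predicted px",cv2.projectPoints(X,c["rvec"],c["tvec"],K,c["dist"])[0][:,0])
```

```text
t 12.97 p [0.4986 0.2867 0.1112] F [-0.077  -0.0255  0.335 ] M [-0.0095 -0.0697  0.0168] open 0.0498 grip 0.0
t 16.23 p [0.5703 0.0506 0.2568] F [-0.352   0.2086  0.8973] M [ 0.0687 -0.1257 -0.0755] open 0.0495 grip 0.0
predicted px [[322.3858 239.5711]
 [322.4131 179.2745]
 [322.3606 295.0755]]
```

View pics/w4.png

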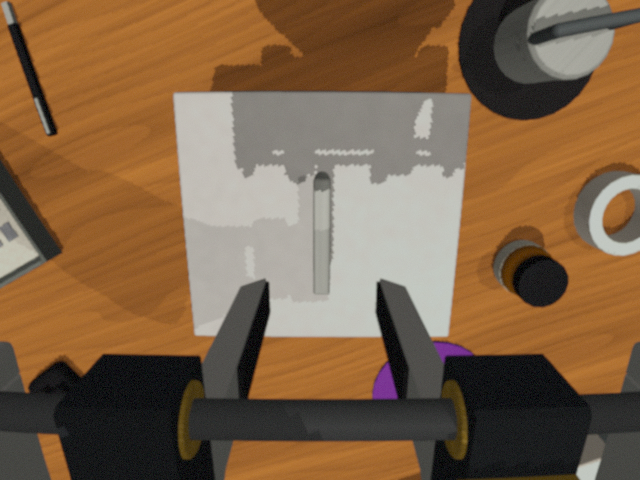

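The handle bar spans (321,178)–(321,294), within 1–2 px of the prediction. The canister stands on the mat. Now descend, grip and pull slowly in stages.

Run:
```python
from h import *
robot.move_linear(H+[0,0,.02],.15); robot.move_linear(H,.05); st()
robot.gripper_to(0.0); p=st()["ee_pos"]
for d in(.002,.004,.007,.010,.013,.018,.025):
    robot.move_linear(p+[0,0,d],.01); st()
robot.pause(.3); st()
cv2.imwrite("pics/s5.png",cv2.resize(robot.grab_frame("scene")[180:320,240:430,::-1],None,fx=4,fy=4,interpolation=cv2.INTER_CUBIC))
```

```text
t 17.64 p [0.5705 0.0501 0.1369] F [ 0.7227 -0.119   0.7385] M [ 0.0319 -0.124   0.0025] open 0.0499 grip 0.0
t 18.32 p [0.5705 0.05   0.137 ] F [0.2821 0.2177 2.2484] M [-0.0558 -0.0456 -0.0273] open 0.0119 grip 30.0
t 18.67 p [0.5701 0.0498 0.1385] F [ -0.3648   0.2897 -12.3019] M [ 0.0528 -0.1168 -0.0321] open 0.0118 grip 30.0
t 19.02 p [0.5706 0.05   0.1413] F [-0.4723 -0.0779 -7.1686] M [-0.0107  0.079  -0.0436] open 0.0116 grip 30.0
t 19.47 p [0.5708 0.05   0.1444] F [-0.1115 -0.4779 -3.7925] M [-0.1407 -0.1303 -0.0039] open 0.0118 grip 30.0
t 19.92 p [0.5707 0.0501 0.1473] F [-0.0167 -0.3026  2.1924] M [-0.1226 -0.0496  0.0086] open 0.0117 grip 30.0
t 20.37 p [0.5707 0.05   0.1504] F [-0.5165 -0.4939  5.8005] M [-0.0918 -0.0176  0.01  ] open 0.0117 grip 30.0
t 21.02 p [0.5705 0.0499 0.1549] F [-0.0827 -0.6787 -3.9286] M [ 0.04   -0.1781  0.0567] open 0.0117 grip 30.0
t 21.87 p [0.5705 0.05   0.162 ] F [-0.521  -0.0507 -4.1628] M [ 0.0174 -0.1179 -0.0283] open 0.0115 grip 30.0
t 22.17 p [0.5705 0.05   0.162 ] F [ 0.2384  0.0577 -4.3952] M [ 0.0015 -0.1121  0.0075] open 0.0116 grip 30.0
```

View pics/s5.png

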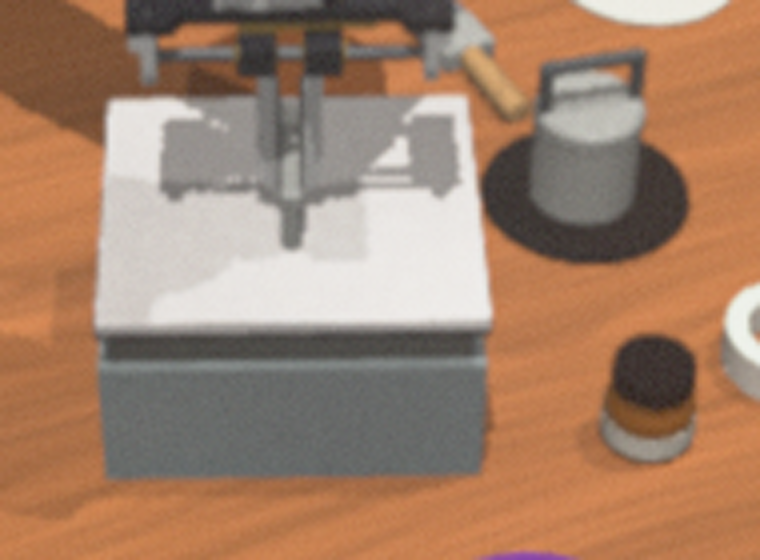

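The lid is level: the front gap is even from (105,340) to (487,340), and the force is the plain 4 N weight. The canister is standing on the mat. I'll check the lift height from the front corners' pixels, then hand in.

Run:
```python
from h import *
from scipy.optimize import brentq
s=robot.camera_info("scene"); K=np.array([[s["fx"],0,s["cx"]],[0,s["fy"],s["cy"]],[0,0,1]])
v=lambda xy,z:cv2.projectPoints(np.array([[*xy,z]]),s["rvec"],s["tvec"],K,s["dist"])[0][0,0,1]
r=[]
for xy in((.703,.1157),(.6255,-.0871)):
    r.append(brentq(lambda z:v(xy,z)-(180+328.5/4-.4),.05,.25)-brentq(lambda z:v(xy,z)-(200+333.5/4.8-.4),.05,.25))
print("rise at corners",r); st()
if all(.018<x<.032 for x in r): robot.sign_off(); print("signed off")
```

```text
rise at corners [0.022794186930096327, 0.022722650326845145]
t 22.22 p [0.5705 0.05   0.162 ] F [ 0.4988  0.3291 -4.4814] M [ 0.0708 -0.1911  0.037 ] open 0.0117 grip 30.0
the job is handed in; nothing more can be done
signed off
```

I set the canister upright on the black mat and handed the job in at 22 s, with the lid unsealed and held level by its handle, 25 mm up at the gripper (about 23 mm by the camera).

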